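Clamp a clay mug for decorating

ROBOT

A 6-joint arm with a two-finger parallel gripper is mounted at the origin on the work surface. World frame = base frame: x ahead of the robot, y to its left, z up, the work surface at z = 0. Lengths are in m, angles in rad, forces in N, time in s.
With the tool pointing down it reaches from about 0.275 to 0.85 m from the base axis. Payload 5.2 kg.
Tool frame: the origin (TCP) lies midway between the tips of the shut fingers; the grasp point (between the pads) lies 19 mm behind it (bot.pinch_z is the distance from the TCP to the grasp point, in m); z points along the fingers, y is the line along which they close (so a half turn about z gives the same grasp; the last joint's range is limited). The gripper opens to 85 mm and grips with 20 to 120 N. Pads are 22 mm wide; open, the fingers measure 114 mm over their backs; the gripper's body (76 mm by 85 mm) begins 54 mm behind the grasp point. The pads swing forward as they close: fully open they stand 13 mm farther back than shut.
Start: joints at [-1.425, 0.259, 1.535, -0, 1.348, -0.203], TCP at [0.188, -0.517, 0.231] pointing down, gripper open.
Joint ranges: [-3.14, 3.14], [-0.91, 2.08], [0.19, 2.58], [-1.22, 4.36], [0.22, 2.71], [-3.12, 3.12]. Speed limits (rad/s): [2.57, 2.57, 3.14, 3.14, 3.14, 3.14].

INTERFACE

Orientations are given as a unit quaternion [w, x, y, z].
In Python, from workcell import bot gives the robot as it stands.
- The arm moves only by the shell command python3 -m jog 'ROWS'. ROWS is JSON, a list of rows, each an object of numbers: "dx", "dy", "dz": the shift along the world's x, y, z each as a share of 0.4 m, from -1 to 1; "rx", "ry", "rz": the turn, a rotation vector about the world's x, y, z each as a share of 30 degrees, from -1 to 1; "gripper": the opening, from 0 (shut) to 1 (fully open). A call has 1 to 5 rows; each row shifts and turns the commanded pose from where the row before left it; what a row does not reach is not made up. A row lasts 1/8 s, in which the tool goes at most 62.5 mm and 10.7 degrees, less where a joint would pass 70% of its speed; a pose out of reach is approached as far as the arm can. A call with a number of a shift or a turn outside -1 to 1 is refused whole. A call with a gripper value outside its range is refused whole. The fingers move at their own pace and stop on an object; the grip force is fixed at half the most. Time passes only in rows, so rows that do not move let the fingers close. It gives the time, the measured TCP pose, the force, the opening and the grip force at its end, in the units of the state.
- bot.read_state(): the state, without advancing time (a new reading comes with each control period).
- bot.grab_frame(name): name is "scene" or "top" or "wrist"; returns a dict with "image" (420x560x3 uint8, red, green, blue), "z_map" (420x560 float32, m along the optical axis (not along the pixel's ray), 0 where there is no reading), "camera_matrix" (3x3 intrinsics, pixels), "R" (3x3) and "t" (3): a world point X has camera coordinates R X + t. Camera axes: x right, y down, z forward; pixel columns grow to the right and rows downward; lengths in m; the calibration is good to about 2 mm. A picture is of the moment at which its call begins.
- bot.job_done(): hands the job in; it is judged then, once.
The state is a dict: "t": time; "joint_pos": joint angles; "dq": joint speeds; "tau": joint torques, N m; "ee_pos": TCP position; "tcp_rot": TCP orientation; "force": force on the tool from outside, world axes, zero at the start; "moment": the same for the moment, N m; "finger_gap": finger opening in m; "finger_force": force on a finger pad.
Only numpy, scipy, OpenCV 4.12 (cv2) and the standard library are available. Lean on these libraries where they do the work, as an engineer would, in place of code of your own. Each camera call takes 0.05 s, during which the arm holds its last target. There are 200 camera calls.

TASK

Get the clay mug in the wooden clamp ready for painting: slide the clamp's jaw all the way to its end stop so that the mug is held upright in the V rest, then turn the lock knob clockwise until it clicks past its detent, and let go. Leave the teapot, the spare mug and the saucer where they stand.

Things in the scene. Friction and masses are not known exactly. Their poses are not given: they have to be found in the camera images.
- clamp: Fixed plywood board 240 x 360 mm (x, y), 22 mm thick, on the table; origin under its centre at table height. Its +y is the slide direction, from the jaw to the V rest (two cork-padded blocks 50 mm tall near the +y end). The jaw runs along x = 0; the lock knob stands at x = 85, y = -71 mm.
- jaw (a joint): Travel of the sliding jaw along the clamp's +y in m: 0 fully back, 0.100 at the end stop. It moves with about 2 N of friction and stays where it is left.
- jaw_grip (a point): Point to hold the jaw by: in its dark wooden fin, 26 mm thick (x), 56 mm long (y), on its centre, 15 mm below its top, 92 mm above the table. Axes as the clamp's. The jaw's block below is 64 mm wide, 100 mm long, its top 53 mm above the table; its cork face (60 mm wide, 45 mm tall) lies 66 mm ahead of this point in +y.
- knob (a joint): Turn of the lock knob in rad, clockwise seen from above: 0 unlocked, starts at 0 to 0.28. It turns freely up to 0.3, then a sprung roller resists (up to about 0.2 N m) until it clicks over at 0.73; from there on the roller drives the knob to its stop at 1.15 (locked). Let go before the click it springs back.
- knob_grip (a point): Centre of the knob's black bar grip on the turning axis, 75 mm above the table: bar 70 mm long (point x), 18 mm thick (point y), 32 mm tall, top 16 mm above this point. The point turns with the knob. Below, a steel arm reaches 68 mm from the axis along +x, 32 to 44 mm above the table: locked, it lies behind the jaw's block, which it can only do with the jaw at its end stop.
- mug: Loose terracotta mug standing on the clamp's board between jaw and V rest, 72 mm across, 85 mm tall, wall 5 mm, 0.22 kg; origin in the centre of its underside. Its handle is on its own +y side and starts towards the clamp's -x side, clear of the jaws. The advancing jaw pushes it into the V rest.
- mug_home (a point): Point on top of the board, in the V rest, over which the mug stands when the jaw is at its end stop (about 1 mm of play).
- teapot: Bystander: loose terracotta teapot with lid knob, body 112 mm across, 104 mm tall, 190 mm over spout and handle (own y axis); origin under its centre.
- sparemug: Bystander: loose terracotta mug on the table, same as the one in the clamp; origin under its centre.
- saucer: Bystander: loose open terracotta bowl saucer, 140 mm across, 28 mm tall; origin under its centre.
Mind the look-alikes: they are no part of the job. What is shaped like the mug but red is not meant.

How it is judged:
On the way, in this order (a step that is already met when the one before it is completed fails the run):
1. the jaw is slid to its end stop (within 5 mm) (value of joint jaw above 0.095 m), for 0.2 s.
2. with the jaw there, the lock knob is turned past its click (joint over 1.0 rad) (value of joint jaw above 0.095 m and value of joint knob above 1 rad), for 0.2 s.
At the end, for the whole second after the job is handed in: The jaw is within 5 mm of its end stop, the knob is past its click (over 1.0 rad), and the mug stands at rest on the board, upright (within 0.1 rad) and within 8 mm of its home in the V rest (all of step 2 and horizontal distance between mug and mug_home below 0.008 m and angle between mug's own z axis and vertical below 0.1 rad and z of mug in the frame of mug_home below 0.006 m and linear speed of mug below 0.02 m/s); the robot touches nothing.
It fails at once if the mug is tipped over (more than 0.5 rad) (angle between mug's own z axis and vertical above 0.5 rad).
It fails at once if a bystander pot is moved more than 30 mm (distance of any of teapot, sparemug, saucer from where it was at the start of the episode above 0.03 m).
It also fails if it takes over 45 s, if anything falls off the work surface, if the arm or the gripper's body presses on something with over 40 N, if the wrist force passes 120 N, or if a joint passes its speed limit or range.

## Working session

There is one attempt and no reset: what is moved stays moved. The work goes in short steps, Python scripts to look and compute and a shell command to move; the robot and the scene stay as the last step left them, time stands still between calls to the robot, and variables do not carry over. Pictures are saved under pics/ and viewed, at most 10 in all, crops included, and the job is handed in when it is done.

```bash
mkdir -p pics
cat > h.py <<'E'
import numpy as np, cv2, pickle
from workcell import bot
def shot(n,f):
    d=bot.grab_frame(n); pickle.dump(d,open(f'pics/{f}.pkl','wb')); cv2.imwrite(f'pics/{f}.png',d['image'][:,:,::-1]); return d
def load(f): return pickle.load(open(f'pics/{f}.pkl','rb'))
def world(d,u,v,r=1):
    z=d['z_map'][v-r:v+r+1,u-r:u+r+1]; z=np.median(z[z>0])
    p=np.linalg.inv(d['camera_matrix'])@[u,v,1]*z
    return d['R'].T@(p-d['t'])
def cloud(d):
    h,w=d['z_map'].shape; u,v=np.meshgrid(np.arange(w),np.arange(h)); z=d['z_map']
    p=np.stack([u*z,v*z,z],-1)@np.linalg.inv(d['camera_matrix']).T
    return (p-d['t'])@d['R']
E
python3 - <<'E'
from h import *
a=shot('top','top0');b=shot('scene','scene0')
cv2.imwrite('pics/both.png',cv2.resize(np.hstack([a['image'],b['image']])[:,:,::-1],(800,300)))
E
```

```text
(no output)
```

View pics/top0.png

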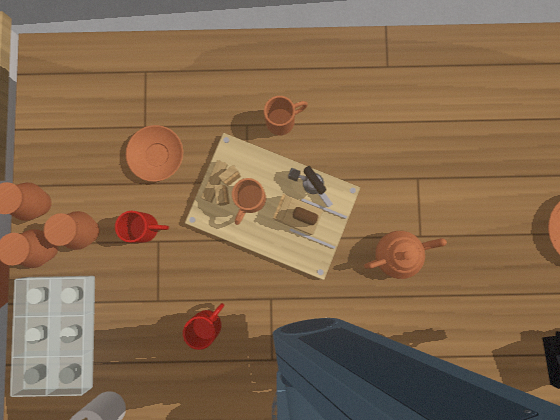

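View pics/scene0.png

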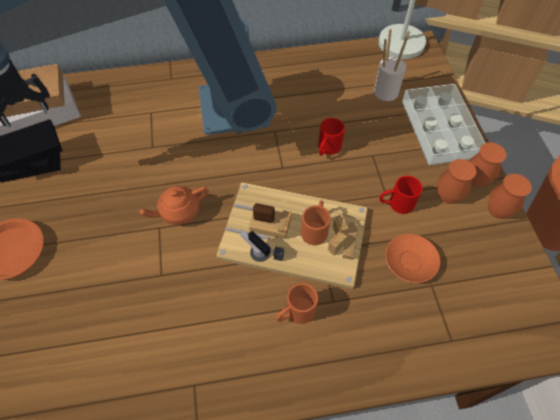

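The top view shows the board around (272,206), the mug in the clamp at (248,195), the jaw fin at (305,215) and the knob bar at (315,180). There are three terracotta or red mugs outside the clamp: the spare at (280,115), and red ones at (137,227) and (203,328). Only the mug on the board, between jaw and V rest, fits the description. I'll confirm with a crop and measure.

Run:
```python
from h import *
d=load('top0'); c=d['image'][125:285,175:370,::-1]
cv2.imwrite('pics/crop.png',cv2.resize(c,None,fx=3.7,fy=3.7,interpolation=cv2.INTER_CUBIC))
P=cloud(d)
for n,(u,v) in dict(fin=(305,215),knob=(315,180),mugrim=(248,195),board=(300,250),bl=(223,135),tr=(358,187),br=(323,278),tl=(187,224)).items(): print(n,world(d,u,v).round(4))
z=P[...,2]
hsvv=cv2.cvtColor(d['image'],cv2.COLOR_RGB2HSV)
def blob(name,u0,u1,v0,v1,zl,zh):
    m=np.zeros(z.shape,bool); m[v0:v1,u0:u1]=True; m&=(z>zl)&(z<zh)&(d['z_map']>0)
    q=P[m]; (cx,cy),(w,h),a=cv2.minAreaRect((q[:,:2]*1000).astype(np.float32)); print(name,len(q),np.round([cx,cy,w,h,a],1),'zmed',np.median(q[:,2]).round(4),'mean',q[:,:2].mean(0).round(4))
blob('fin',288,325,200,232,.095,.12)
blob('knob',298,332,162,200,.080,.1)
blob('mug',225,270,175,225,.098,.12)
blob('board',180,365,130,285,.015,.028)
blob('teapot',360,450,225,285,.03,.12)
blob('spare',260,310,90,140,.03,.12)
print(bot.read_state()['ee_pos'],bot.read_state()['tcp_rot'])
```

```text
fin [0.461  0.0299 0.1082]
knob [0.5402 0.005  0.0919]
mugrim [0.5167 0.1615 0.0277]
board [0.3834 0.0397 0.0219]
bl [0.6658 0.2214 0.0223]
tr [ 0.5317 -0.1032  0.0224]
br [ 0.3167 -0.0131  0.0238]
tl [0.4512 0.3136 0.0025]
fin 286 [460.9  29.   55.4  25.9  66.6] zmed 0.1062 mean [0.4605 0.0293]
knob 252 [543.    4.4  69.8  18.5  34.2] zmed 0.0908 mean [0.5419 0.0049]
mug 256 [510.4 155.4  71.2  73.   17.8] zmed 0.107 mean [0.5102 0.1553]
board 11003 [539.4 128.4 443.5 306.1  66.9] zmed 0.0225 mean [0.4854 0.1009]
teapot 2135 [ 373.8 -196.   110.3  163.3   48.3] zmed 0.0708 mean [ 0.3717 -0.1885]
spare 655 [701.8  68.3  99.1  71.   84.5] zmed 0.0703 mean [0.7062 0.0759]
[ 0.18792788 -0.51638908  0.23054304] [-8.50100167e-04  9.84834218e-01  1.73495935e-01  3.18528254e-05]
```

View pics/crop.png

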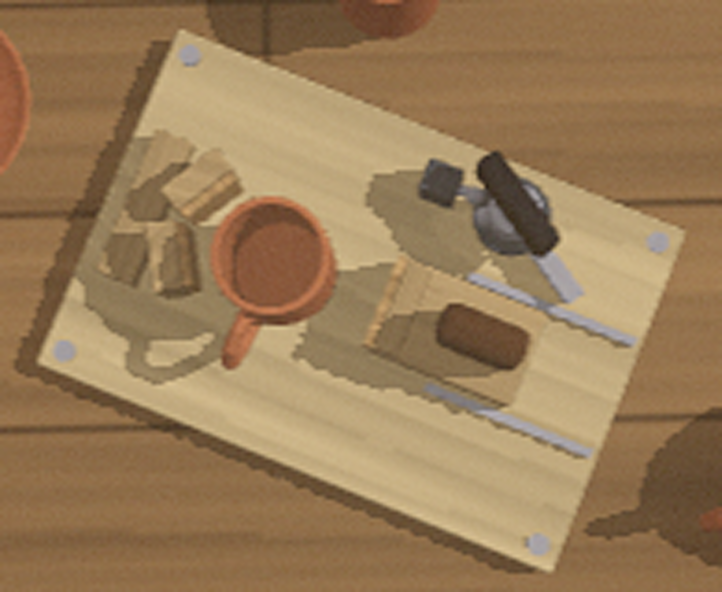

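The crop confirms the terracotta mug on the board (crop 272,260), the jaw fin (483,335), the knob bar (517,203) and its steel arm pointing to (570,295). The sizes match: fin 55x26 mm at z 0.107, bar 70x18 mm at z 0.091, mug 72 mm. The slide direction is about 67° in world. The fin-to-knob offset along the clamp's x is 85 mm, as specified.

```bash
python3 -m jog '[{"dx":0.062,"dy":0.124,"rz":0.157,"gripper":0.6},{"dx":0.062,"dy":0.124,"rz":0.157,"gripper":0.6},{"dx":0.062,"dy":0.124,"rz":0.157,"gripper":0.6},{"dx":0.062,"dy":0.124,"rz":0.157,"gripper":0.6},{"dx":0.062,"dy":0.124,"rz":0.157,"gripper":0.6}]'; python3 -m jog '[{"dx":0.062,"dy":0.124,"rz":0.157,"gripper":0.6},{"dx":0.062,"dy":0.124,"rz":0.157,"gripper":0.6},{"dx":0.062,"dy":0.124,"rz":0.157,"gripper":0.6},{"dx":0.062,"dy":0.124,"rz":0.157,"gripper":0.6},{"dx":0.062,"dy":0.124,"rz":0.157,"gripper":0.6}]'; python3 -m jog '[{"dx":0.062,"dy":0.124,"gripper":0.6},{"gripper":0.6},{"gripper":0.6}]'
```

```text
invalid input at $[0]: expected keys dx, dy, dz, rx, ry, rz, gripper
invalid input at $[0]: expected keys dx, dy, dz, rx, ry, rz, gripper
invalid input at $[0]: expected keys dx, dy, dz, rx, ry, rz, gripper
```

All keys are required.

```bash
python3 -m jog '[{"dx":0.062,"dy":0.124,"dz":0,"rx":0,"ry":0,"rz":0.157,"gripper":0.6},{"dx":0.062,"dy":0.124,"dz":0,"rx":0,"ry":0,"rz":0.157,"gripper":0.6},{"dx":0.062,"dy":0.124,"dz":0,"rx":0,"ry":0,"rz":0.157,"gripper":0.6},{"dx":0.062,"dy":0.124,"dz":0,"rx":0,"ry":0,"rz":0.157,"gripper":0.6},{"dx":0.062,"dy":0.124,"dz":0,"rx":0,"ry":0,"rz":0.157,"gripper":0.6}]'; python3 -m jog '[{"dx":0.062,"dy":0.124,"dz":0,"rx":0,"ry":0,"rz":0.157,"gripper":0.6},{"dx":0.062,"dy":0.124,"dz":0,"rx":0,"ry":0,"rz":0.157,"gripper":0.6},{"dx":0.062,"dy":0.124,"dz":0,"rx":0,"ry":0,"rz":0.157,"gripper":0.6},{"dx":0.062,"dy":0.124,"dz":0,"rx":0,"ry":0,"rz":0.157,"gripper":0.6},{"dx":0.062,"dy":0.124,"dz":0,"rx":0,"ry":0,"rz":0.157,"gripper":0.6}]'; python3 -m jog '[{"dx":0.062,"dy":0.124,"dz":0,"rx":0,"ry":0,"rz":0,"gripper":0.6},{"dx":0,"dy":0,"dz":0,"rx":0,"ry":0,"rz":0,"gripper":0.6},{"dx":0,"dy":0,"dz":0,"rx":0,"ry":0,"rz":0,"gripper":0.6}]'
```

```text
t: 0.72
ee_pos: [0.3124, -0.2671, 0.2311]
tcp_rot: [-0.0, 0.928, 0.372, 0.0]
force: [1.2, -0.1, -0.7]
finger_gap: 0.0513
finger_force: 0.0
t: 1.35
ee_pos: [0.4364, -0.0191, 0.2312]
tcp_rot: [0.0, 0.833, 0.554, -0.0]
force: [0.4, 0.2, -0.0]
finger_gap: 0.0512
finger_force: 0.0
t: 1.72
ee_pos: [0.4603, 0.0287, 0.2309]
tcp_rot: [-0.0, 0.833, 0.553, -0.001]
force: [-0.1, 0.4, -0.6]
finger_gap: 0.0516
finger_force: 0.0
```

Yaw is -22.8° and the tool is over the fin. I'll go down to TCP z 0.075, then close.

```bash
python3 -m jog '[{"dx":0,"dy":0,"dz":-0.12,"rx":0,"ry":0,"rz":0,"gripper":0.6},{"dx":0,"dy":0,"dz":-0.12,"rx":0,"ry":0,"rz":0,"gripper":0.6},{"dx":0,"dy":0,"dz":-0.1,"rx":0,"ry":0,"rz":0,"gripper":0.6},{"dx":0,"dy":0,"dz":-0.05,"rx":0,"ry":0,"rz":0,"gripper":0.6},{"dx":0,"dy":0,"dz":0,"rx":0,"ry":0,"rz":0,"gripper":0.6}]'; python3 -m jog '[{"dx":0,"dy":0,"dz":0,"rx":0,"ry":0,"rz":0,"gripper":0},{"dx":0,"dy":0,"dz":0,"rx":0,"ry":0,"rz":0,"gripper":0},{"dx":0,"dy":0,"dz":0,"rx":0,"ry":0,"rz":0,"gripper":0},{"dx":0,"dy":0,"dz":0,"rx":0,"ry":0,"rz":0,"gripper":0},{"dx":0,"dy":0,"dz":0,"rx":0,"ry":0,"rz":0,"gripper":0}]'
```

```text
t: 2.35
ee_pos: [0.4591, 0.0274, 0.074]
tcp_rot: [-0.001, 0.834, 0.551, -0.002]
force: [0.8, 0.1, -0.2]
finger_gap: 0.0512
finger_force: 0.0
t: 2.98
ee_pos: [0.4602, 0.0286, 0.0766]
tcp_rot: [-0.0, 0.834, 0.552, -0.0]
force: [-5.3, 0.3, 5.5]
finger_gap: 0.0253
finger_force: 59.6
```

```bash
python3 -m jog '[{"dx":0.0098,"dy":0.023,"dz":0,"rx":0,"ry":0,"rz":0,"gripper":0},{"dx":0.0098,"dy":0.023,"dz":0,"rx":0,"ry":0,"rz":0,"gripper":0},{"dx":0.0098,"dy":0.023,"dz":0,"rx":0,"ry":0,"rz":0,"gripper":0},{"dx":0.0098,"dy":0.023,"dz":0,"rx":0,"ry":0,"rz":0,"gripper":0},{"dx":0.0098,"dy":0.023,"dz":0,"rx":0,"ry":0,"rz":0,"gripper":0}]'
```

```text
t: 3.6
ee_pos: [0.4799, 0.0746, 0.0766]
tcp_rot: [0.0, 0.834, 0.552, -0.0]
force: [-5.5, -2.1, 6.0]
finger_gap: 0.0252
finger_force: 59.7
```

```bash
python3 -m jog '[{"dx":0.0098,"dy":0.023,"dz":0,"rx":0,"ry":0,"rz":0,"gripper":0},{"dx":0.0098,"dy":0.023,"dz":0,"rx":0,"ry":0,"rz":0,"gripper":0},{"dx":0.0098,"dy":0.023,"dz":0,"rx":0,"ry":0,"rz":0,"gripper":0}]'; python3 -m jog '[{"dx":0.0059,"dy":0.0138,"dz":0,"rx":0,"ry":0,"rz":0,"gripper":0},{"dx":0,"dy":0,"dz":0,"rx":0,"ry":0,"rz":0,"gripper":0}]'
```

```text
t: 3.98
ee_pos: [0.4861, 0.0899, 0.0755]
tcp_rot: [0.005, 0.832, 0.555, -0.012]
force: [-21.8, -60.2, 10.6]
finger_gap: 0.0252
finger_force: 62.6
t: 4.22
ee_pos: [0.4882, 0.095, 0.075]
tcp_rot: [0.005, 0.832, 0.554, -0.012]
force: [-19.9, -56.9, 11.2]
finger_gap: 0.0252
finger_force: 63.4
```

The force rose to 60 N after about 68 mm, so this is either the end stop or a jam. I'll look before pushing further.

Run:
```python
from h import *
d=shot('top','top1'); c=d['image'][125:285,175:370,::-1]
e=shot('scene','scene1'); f=e['image'][170:300,200:390,::-1]
cv2.imwrite('pics/c1.png',np.hstack([cv2.resize(c,(400,328),interpolation=2),cv2.resize(f,(400,328),interpolation=2)]))
```

```text
(no output)
```

View pics/c1.png

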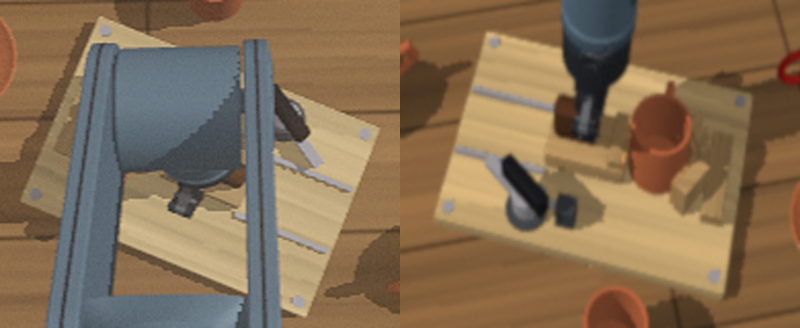

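The right half shows the mug seated against the V blocks at about (660,140), with the jaw face touching it. The fin at (572,115) sticks out behind the fingers, so the pads slid forward along it. I'll measure how far the jaw really moved.

Run:
```python
from h import *
th=np.radians(66.9); ey=np.array([np.cos(th),np.sin(th)]); ex=np.array([ey[1],-ey[0]])
K=np.array([.543,.0044])
O=K-.085*ex+.071*ey
print('board origin',O, 'corner mean',np.mean([[.6658,.2214],[.5317,-.1032],[.3167,-.0131],[.4512,.3136]],0))
for n in ['scene0','scene1','top0']:
    d=load(n); P=cloud(d); q=P.reshape(-1,3); I=d['image'].reshape(-1,3).astype(int)
    c=np.stack([(q[:,:2]-O)@ex,(q[:,:2]-O)@ey,q[:,2]],1)*1000
    ok=(d['z_map'].reshape(-1)>0)
    def s(nm,m): 
        m=m&ok
        if m.sum(): print(n,nm,m.sum(),'x',np.percentile(c[m,0],[1,50,99]).round(),'y',np.percentile(c[m,1],[1,50,99]).round(),'z',np.median(c[m,2]).round())
    blk=(abs(c[:,2]-53)<5)&(abs(c[:,0])<34)&(c[:,1]>-125)&(c[:,1]<40)
    s('block',blk)
    s('blockside',blk&(abs(c[:,0])>16))
    s('fin',(c[:,2]>95)&(c[:,2]<111)&(abs(c[:,0])<14)&(c[:,1]>-120)&(c[:,1]<10)&(I[:,0]>I[:,2]*1.3))
    s('mug',(c[:,2]>98)&(c[:,2]<112)&(abs(c[:,0])<60)&(c[:,1]>20)&(c[:,1]<150))
    s('V',(c[:,2]>65)&(c[:,2]<78)&(abs(c[:,0])<100)&(c[:,1]>60)&(I[:,1]>I[:,0]*.7))
```

```text
board origin [0.49267111 0.10305598] corner mean [0.49135  0.104675]
scene0 block 392 x [-32.  16.  32.] y [-114.  -56.   37.] z 53.0
scene0 blockside 247 x [-33.  23.  33.] y [-113.  -56.   38.] z 52.0
scene0 fin 202 x [-13.   4.  13.] y [-106.  -80.  -54.] z 105.0
scene0 mug 225 x [-41.  -2.  32.] y [21. 54. 89.] z 105.0
scene0 V 288 x [-45.   4.  45.] y [ 99. 118. 136.] z 71.0
scene1 block 363 x [-30.  17.  32.] y [-61.  -7.  37.] z 52.0
scene1 blockside 224 x [-31.  24.  33.] y [-59.  -9.  36.] z 52.0
scene1 fin 94 x [-11.   5.  13.] y [-54. -42. -27.] z 105.0
scene1 mug 224 x [-40.  -3.  32.] y [ 40.  74. 109.] z 105.0
scene1 V 263 x [-46.  10.  46.] y [100. 119. 137.] z 71.0
top0 block 635 x [-32. -10.  31.] y [-114.  -69.   19.] z 53.0
top0 blockside 462 x [-32. -17.  32.] y [-114.  -74.  -19.] z 53.0
top0 fin 285 x [-13.  -1.  12.] y [-107.  -80.  -54.] z 106.0
top0 mug 248 x [-47.  -4.  31.] y [21. 58. 89.] z 107.0
top0 V 392 x [-45.   3.  45.] y [100. 117. 135.] z 72.0
```

The jaw block moved 53 mm, with its rear edge going from y -114 to -61. That fits the end stop: the lock arm at y -71 just clears it, and the mug is between face and V at y 75. I'll relax the push, let go, and rise.

```bash
python3 -m jog '[{"dx":-0.0054,"dy":-0.0127,"dz":0,"rx":0,"ry":0,"rz":0,"gripper":0},{"dx":-0.0054,"dy":-0.0127,"dz":0,"rx":0,"ry":0,"rz":0,"gripper":0}]';python3 -m jog '[{"dx":0,"dy":0,"dz":0,"rx":0,"ry":0,"rz":0,"gripper":0.55},{"dx":0,"dy":0,"dz":0,"rx":0,"ry":0,"rz":0,"gripper":0.55},{"dx":0,"dy":0,"dz":0,"rx":0,"ry":0,"rz":0,"gripper":0.55}]';python3 -m jog '[{"dx":0,"dy":0,"dz":0.1,"rx":0,"ry":0,"rz":0,"gripper":0.55},{"dx":0,"dy":0,"dz":0.12,"rx":0,"ry":0,"rz":0,"gripper":0.55},{"dx":0,"dy":0,"dz":0.1,"rx":0,"ry":0,"rz":0,"gripper":0.55}]'
```

```text
t: 4.58
ee_pos: [0.4881, 0.0942, 0.0751]
tcp_rot: [0.0, 0.834, 0.552, -0.003]
force: [-1.3, -0.0, -7.4]
finger_gap: 0.0255
finger_force: 61.0
t: 4.95
ee_pos: [0.491, 0.0983, 0.076]
tcp_rot: [0.0, 0.833, 0.553, 0.001]
force: [-0.2, -0.0, 0.4]
finger_gap: 0.0466
finger_force: 0.0
t: 5.32
ee_pos: [0.4906, 0.0983, 0.2054]
tcp_rot: [0.0, 0.833, 0.553, 0.001]
force: [1.4, -1.1, -0.1]
finger_gap: 0.0469
finger_force: 0.0
```

```bash
python3 -m jog '[{"dx":0.0328,"dy":-0.0587,"dz":0,"rx":0,"ry":0,"rz":-0.275,"gripper":0.55},{"dx":0.0328,"dy":-0.0587,"dz":0,"rx":0,"ry":0,"rz":-0.275,"gripper":0.55},{"dx":0.0328,"dy":-0.0587,"dz":0,"rx":0,"ry":0,"rz":-0.275,"gripper":0.55},{"dx":0.0328,"dy":-0.0587,"dz":0,"rx":0,"ry":0,"rz":-0.275,"gripper":0.55},{"dx":0,"dy":0,"dz":0,"rx":0,"ry":0,"rz":0,"gripper":0.55}]'
python3 - <<'E'
from h import *
th=np.radians(66.9); ey=np.array([np.cos(th),np.sin(th)]); ex=np.array([ey[1],-ey[0]]); O=np.array([.49267,.10306])
for n in ['scene','wrist']:
    d=shot(n,n+'2'); q=cloud(d).reshape(-1,3); I=d['image'].reshape(-1,3).astype(int); ok=d['z_map'].reshape(-1)>0
    c=np.stack([(q[:,:2]-O)@ex,(q[:,:2]-O)@ey,q[:,2]],1)*1000
    def s(nm,m):
        m=m&ok
        if m.sum()>20: print(n,nm,m.sum(),'x',np.percentile(c[m,0],[1,50,99]).round(),'y',np.percentile(c[m,1],[1,50,99]).round(),'rect',np.round(np.hstack([np.ravel(a) for a in cv2.minAreaRect((q[m,:2]*1000).astype(np.float32))]),1))
    s('blockside',(abs(c[:,2]-53)<5)&(abs(c[:,0])<34)&(abs(c[:,0])>16)&(c[:,1]>-125)&(c[:,1]<40))
    s('fin',(c[:,2]>97)&(c[:,2]<111)&(abs(c[:,0])<16)&(c[:,1]>-120)&(c[:,1]<10))
    s('mug',(c[:,2]>98)&(c[:,2]<112)&(abs(c[:,0])<60)&(c[:,1]>20)&(c[:,1]<150))
    s('knob',(c[:,2]>83)&(c[:,2]<97)&(abs(c[:,0]-85)<42)&(abs(c[:,1]+71)<42)&(I.max(1)<90))
a=load('scene2')['image'][170:300,200:390,::-1];b=load('wrist2')['image'][:,:,::-1]
cv2.imwrite('pics/c2.png',np.hstack([cv2.resize(a,(390,300),interpolation=2),cv2.resize(b,(400,300))]))
E
```

```text
t: 5.95
ee_pos: [0.5437, 0.0028, 0.2033]
tcp_rot: [0.0, 0.956, 0.292, 0.0]
force: [-0.5, -0.5, 1.4]
finger_gap: 0.0471
finger_force: 0.0
scene blockside 217 x [-31.  24.  32.] y [-60. -11.  36.] rect [489.4  91.   99.8  64.   70.3]
scene fin 202 x [-11.   3.  13.] y [-53. -27.  -1.] rect [483.4  77.2  54.9  26.9  69.2]
scene mug 227 x [-40.  -3.  32.] y [ 40.  76. 109.] rect [518.7 172.3  72.   71.6   9. ]
scene knob 180 x [ 67.  88. 108.] y [-101.  -69.  -40.] rect [544.2   5.3  67.2  17.9  35.6]
wrist blockside 2036 x [-30.  24.  32.] y [-59.  -9.  36.] rect [488.2  93.   99.5  64.5  66.9]
wrist fin 2366 x [-11.   3.  13.] y [-53. -26.  -0.] rect [482.7  78.1  55.8  24.9  66.3]
wrist mug 3749 x [-38.  -5.  32.] y [ 40.  80. 109.] rect [519.  173.4  71.1  72.3  24.1]
wrist knob 1703 x [ 64.  87. 107.] y [-97. -66. -39.] rect [543.6   6.7  67.4  17.2  33.5]
```

View pics/c2.png

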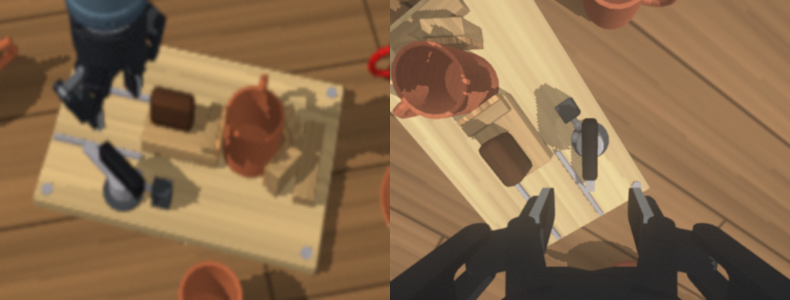

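The jaw stayed put, with the mug upright in the V rest. The bar is centred at about (0.5435, 0.0055) with angle 34°, and tool yaw matches. I'll go down on the knob and grip it.

```bash
python3 -m jog '[{"dx":0,"dy":0.0063,"dz":-0.12,"rx":0,"ry":0,"rz":0,"gripper":0.55},{"dx":0,"dy":0,"dz":-0.12,"rx":0,"ry":0,"rz":0,"gripper":0.55},{"dx":0,"dy":0,"dz":-0.09,"rx":0,"ry":0,"rz":0,"gripper":0.55},{"dx":0,"dy":0,"dz":-0.033,"rx":0,"ry":0,"rz":0,"gripper":0.55},{"dx":0,"dy":0,"dz":0,"rx":0,"ry":0,"rz":0,"gripper":0.55}]'; python3 -m jog '[{"dx":0,"dy":0,"dz":0,"rx":0,"ry":0,"rz":0,"gripper":0},{"dx":0,"dy":0,"dz":0,"rx":0,"ry":0,"rz":0,"gripper":0},{"dx":0,"dy":0,"dz":0,"rx":0,"ry":0,"rz":0,"gripper":0},{"dx":0,"dy":0,"dz":0,"rx":0,"ry":0,"rz":0,"gripper":0},{"dx":0,"dy":0,"dz":0,"rx":0,"ry":0,"rz":0,"gripper":0}]'
```

```text
t: 6.68
ee_pos: [0.5424, 0.007, 0.058]
tcp_rot: [-0.0, 0.956, 0.294, -0.0]
force: [-0.6, -0.9, 0.6]
finger_gap: 0.0467
finger_force: 0.0
t: 7.3
ee_pos: [0.5438, 0.0064, 0.0599]
tcp_rot: [0.0, 0.956, 0.293, 0.001]
force: [-1.3, 2.5, 6.2]
finger_gap: 0.0168
finger_force: 59.0
```

```bash
python3 -m jog '[{"dx":0,"dy":0,"dz":0,"rx":0,"ry":0,"rz":-0.2,"gripper":0},{"dx":0,"dy":0,"dz":0,"rx":0,"ry":0,"rz":-0.2,"gripper":0},{"dx":0,"dy":0,"dz":0,"rx":0,"ry":0,"rz":-0.2,"gripper":0},{"dx":0,"dy":0,"dz":0,"rx":0,"ry":0,"rz":-0.2,"gripper":0},{"dx":0,"dy":0,"dz":0,"rx":0,"ry":0,"rz":-0.2,"gripper":0}]';python3 -c "
from h import *
s=bot.read_state();print(s['moment'],s['joint_pos'])"; python3 -m jog '[{"dx":0,"dy":0,"dz":0,"rx":0,"ry":0,"rz":-0.2,"gripper":0},{"dx":0,"dy":0,"dz":0,"rx":0,"ry":0,"rz":-0.2,"gripper":0},{"dx":0,"dy":0,"dz":0,"rx":0,"ry":0,"rz":-0.2,"gripper":0},{"dx":0,"dy":0,"dz":0,"rx":0,"ry":0,"rz":-0.2,"gripper":0}]';python3 -c "
from h import *
s=bot.read_state();print(s['moment'],s['joint_pos'])"
```

```text
t: 7.92
ee_pos: [0.5439, 0.0058, 0.06]
tcp_rot: [0.001, 0.999, 0.034, 0.002]
force: [-1.6, -0.1, 5.9]
finger_gap: 0.0173
finger_force: 58.9
[-0.06284137  0.1741086   0.06501767] [-1.94165872e-01  4.21270413e-01  1.76554454e+00 -3.78760972e-04
  9.51318722e-01  1.30868375e+00]
t: 8.43
ee_pos: [0.5439, 0.0054, 0.0599]
tcp_rot: [0.0, 0.985, -0.175, 0.002]
force: [-1.7, -2.7, 5.9]
finger_gap: 0.0172
finger_force: 59.0
[-0.36199429  0.33784605 -0.09870345] [-1.94581470e-01  4.21320926e-01  1.76553492e+00 -1.10232417e-03
  9.51329693e-01  1.72784337e+00]
```

The moment about z changed sign, so the knob has clicked over. I'll turn slightly more towards the stop, release and rise.

```bash
python3 -m jog '[{"dx":0,"dy":0,"dz":0,"rx":0,"ry":0,"rz":-0.1,"gripper":0},{"dx":0,"dy":0,"dz":0,"rx":0,"ry":0,"rz":0,"gripper":0}]';python3 -c "
from h import *
print(bot.read_state()['moment'])"; python3 -m jog '[{"dx":0,"dy":0,"dz":0,"rx":0,"ry":0,"rz":0,"gripper":0.5},{"dx":0,"dy":0,"dz":0,"rx":0,"ry":0,"rz":0,"gripper":0.5},{"dx":0,"dy":0,"dz":0,"rx":0,"ry":0,"rz":0,"gripper":0.5}]';python3 -m jog '[{"dx":0,"dy":0,"dz":0.1,"rx":0,"ry":0,"rz":0,"gripper":0.5},{"dx":0,"dy":0,"dz":0.12,"rx":0,"ry":0,"rz":0,"gripper":0.5},{"dx":0,"dy":-0.05,"dz":0.12,"rx":0,"ry":0,"rz":0,"gripper":0.5},{"dx":0,"dy":-0.1,"dz":0,"rx":0,"ry":0,"rz":0,"gripper":0.5},{"dx":0,"dy":-0.1,"dz":0,"rx":0,"ry":0,"rz":0,"gripper":0.5}]'
python3 - <<'E'
from h import *
th=np.radians(66.9); ey=np.array([np.cos(th),np.sin(th)]); ex=np.array([ey[1],-ey[0]]); O=np.array([.49267,.10306])
for n in ['scene','wrist']:
    d=shot(n,n+'3'); q=cloud(d).reshape(-1,3); I=d['image'].reshape(-1,3).astype(int); ok=d['z_map'].reshape(-1)>0
    c=np.stack([(q[:,:2]-O)@ex,(q[:,:2]-O)@ey,q[:,2]],1)*1000
    def s(nm,m):
        m=m&ok
        if m.sum()>20: print(n,nm,m.sum(),'x',np.percentile(c[m,0],[1,50,99]).round(),'y',np.percentile(c[m,1],[1,50,99]).round(),'rect',np.round(np.hstack([np.ravel(a) for a in cv2.minAreaRect((q[m,:2]*1000).astype(np.float32))]),1))
    s('fin',(c[:,2]>97)&(c[:,2]<111)&(abs(c[:,0])<16)&(c[:,1]>-120)&(c[:,1]<10))
    s('mug',(c[:,2]>98)&(c[:,2]<112)&(abs(c[:,0])<60)&(c[:,1]>20)&(c[:,1]<150))
    s('knob',(c[:,2]>83)&(c[:,2]<97)&(abs(c[:,0]-85)<42)&(abs(c[:,1]+71)<42)&(I.max(1)<90))
a=load('scene3')['image'][170:300,200:390,::-1];b=load('wrist3')['image'][:,:,::-1]
cv2.imwrite('pics/c3.png',np.hstack([cv2.resize(a,(390,300),interpolation=2),cv2.resize(b,(400,300))]))
E
```

```text
t: 8.68
ee_pos: [0.5438, 0.0054, 0.0599]
tcp_rot: [0.0, 0.98, -0.199, 0.002]
force: [-1.0, -1.8, 7.1]
finger_gap: 0.0175
finger_force: 59.0
[-0.38489981  0.27145836 -0.02345472]
t: 9.05
ee_pos: [0.5426, 0.0063, 0.0581]
tcp_rot: [-0.0, 0.98, -0.199, -0.0]
force: [0.6, -0.5, -0.2]
finger_gap: 0.0424
finger_force: 0.0
t: 9.68
ee_pos: [0.543, -0.0945, 0.1951]
tcp_rot: [0.0, 0.98, -0.198, 0.001]
force: [0.9, -0.4, -0.3]
finger_gap: 0.0429
finger_force: 0.0
scene fin 204 x [-10.   3.  14.] y [-53. -27.  -1.] rect [483.6  77.   54.4  26.   69.1]
scene mug 233 x [-40.  -4.  32.] y [ 40.  75. 109.] rect [519.4 173.2  70.5  71.6   9.7]
scene knob 168 x [ 55.  87. 118.] y [-78. -69. -62.] rect [544.8   4.2  18.3  65.3  65.7]
wrist fin 114 x [-11.  -4.   5.] y [-30. -25. -17.] rect [479.6  81.9   6.7  18.9  24.3]
wrist mug 703 x [-4. 15. 29.] y [39. 46. 61.] rect [524.7 142.2  41.7  10.    6.2]
wrist knob 1788 x [ 54.  88. 119.] y [-79. -73. -63.] rect [543.7   4.   17.2  67.6  67. ]
```

View pics/c3.png

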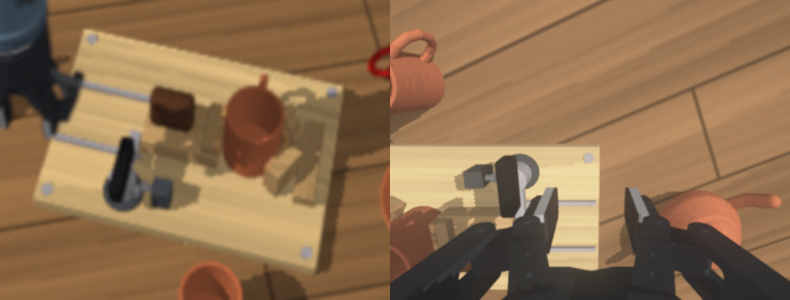

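The left view shows the knob bar at (125,170) lying along the clamp's x, turned about 58° in total, with its arm behind the jaw block. The mug at (253,130) is upright in the V rest. The gripper is clear at z 0.195.

```bash
python3 -c "
from h import *
print(bot.job_done())"
```

```text
the job is handed in; nothing more can be done
None
```

The job is handed in: camera checks show the jaw slid up to what I take to be its end stop, the knob clicked over and locked, and the mug upright in the V rest; I never touched the teapot, spare mug or saucer, and no verdict came back.

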